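# Zero the bench scale and present the top weighing tray

### The job

Get the bench scale ready for weighing: turn its tare knob until the pointer stands on the long zero mark. Then peel the top tray off the clinging stack by its tab: raise that corner, tilting the tray clearly (15 degrees or so) while the opposite corner still rests on the stack, then draw it back from under the lip there and off, leaving the trays below where they are. Finish while holding the tray by its tab, level and still, centred a few centimetres above the weighing pan without touching the scale, and leave the knob at zero and the other things alone.

Things in the scene. Friction and masses are not known exactly. Their poses are not given: they have to be found in the camera images.
- tare_knob (a joint): Angle of the tare knob of the scale about its upright axis, in rad: 0 when the pointer stands on the long zero mark, positive anticlockwise seen from above; it starts between 0.5 and 1.4, travels -0.4 to 1.7, turns with light friction (0.04 N m) and stays where it is left. To zero it, turn clockwise seen from above.
- knob_grip (a point): Point on the tare knob's axis at the height to grip it, 65 mm above the worktop. Black knob: an upright bar 46 mm long, 12 mm thick and 30 mm high (its top is 13 mm above this point, its foot 17 mm below) on a 48 mm disc. The bar lies along the point's own x axis, the pointer is at its -x end.
- pan_centre (a point): Centre of the top of the scale's round steel weighing pan, 110 mm across, 50 mm above the worktop; z up. The scale is a grey fixed box 130 x 270 mm and 38 mm high; its axes are those of this point: the knob stands 140 mm from the pan centre towards +y, the zero mark lies on the -x side of the knob.
- tray_stack: Loose stack of four nested aluminium trays in a grey holder with a base plate 130 mm square, 6 mm thick; 0.55 to 0.9 kg. Origin: underside centre; its diagonals lie along its x and y axes. The top tray rests on it, flange 46 mm above the worktop; two thin steel leaf springs press on that tray's side corners (+y, -y) and cling to it with about 1 N each until it is raised some 7 mm there.
- stack_far (a point): Point on the stack under the top tray's far corner (72 mm from its centre along +x, 46 mm up), about which the tray is tilted. Over that corner reaches a 24 mm wide lip on a post: 3 mm above the flange, overlapping it by 10 mm, its top 56 mm above the worktop. A straight pull up jams under it and twists the tray in the grip: tilt the tray, draw it some 20 mm towards the tab, then lift.
- tray_tab (a point): Centre of the upright lift tab on one corner of the top tray, the place to grip. Tab: aluminium, 12 mm thick along the tray's y axis, 30 mm long along x, 30 mm high (top 13 mm above this point, foot 17 mm below). Axes as the tray's: x along the diagonal from the tab corner to the opposite corner, z up. The tray's centre lies 87 mm from here along +x and 17 mm lower.
- tray_mid (a point): Centre of the top tray, at the underside of its flange. The tray is a square aluminium formed tray, 110 mm a side, its tub reaches 16 mm below this point, flange 3 mm thick, 50 g, free of the stack once peeled. x along the diagonal from the tab corner to the opposite corner, z up.
- tray_far (a point): The tray's corner opposite the tab: 72 mm from the tray's centre along its +x, at the underside of the flange.
- timer: Bench timer, 66 x 62 x 19 mm, a bystander; origin at its underside.
- tape_roll: Roll of tape lying flat, 66 mm across, 19 mm high, a bystander; origin at its underside.
- flask: Conical glass flask, 64 mm across, 100 mm high, a bystander; origin at its underside.
- glass_cylinder (a point): Foot of the tall clear glass cylinder full of pipettes that stands fixed at the middle of the bench, on its axis on the worktop: 65 mm across, 335 mm high (the pipettes stand out at the top), its foot about 119 mm across. It is a fixed obstacle between the scale and the stack: the arm and the tray must pass on the robot's side of it.
Mind the look-alikes: they are no part of the job. What is shaped like the part that bears tray_tab but orange is not meant.

How it is judged:
On the way, in this order (a step that is already met when the one before it is completed fails the run):
1. the tare knob's pointer stands on the zero mark (within 0.08 rad) (value of joint tare_knob between -0.08 and 0.08 rad), for 0.3 s.
2. the top tray is tilted up by its tabbed corner (more than 0.16 rad) with its opposite corner still on the stack (within 15 mm) and the stack still flat on the worktop (angle between tray_mid's own z axis and vertical above 0.16 rad and distance between tray_far and stack_far below 0.015 m and z of tray_tab in the frame of tray_stack above 0.08 m and angle between tray_stack's own z axis and vertical below 0.05 rad), for 0.05 s.
At the end, for the whole second after the job is handed in: Knob within 0.08 rad of zero; the tray held by its tab (within 40 mm of the tab's centre), still, level within 0.14 rad, its centre within 20 mm of the pan's from above, flange underside 25 to 120 mm over the pan, not touching the scale; the stack flat on the worktop within 30 mm of its start (all of step 1 and horizontal distance between tray_mid and pan_centre below 0.02 m and z of tray_mid in the frame of pan_centre between 0.025 and 0.12 m and angle between tray_mid's own z axis and vertical below 0.14 rad and linear speed of top_tray below 0.02 m/s and contact force between the fingers and top_tray above 1 N and contact force between top_tray and scale below 0.05 N and distance of tray_stack from where it was at the start of the episode below 0.03 m and angle between tray_stack's own z axis and vertical below 0.05 rad and height (world z) of tray_stack below 0.006 m and distance between the grasp point and tray_tab below 0.04 m); the arm keeps its last pose, push and grip.
It fails at once if the stack of trays is lifted or tipped (height (world z) of tray_stack above 0.015 m or angle between tray_stack's own z axis and vertical above 0.15 rad).
It fails at once if a bystander is moved more than 30 mm (distance of any of timer, tape_roll, flask from where it was at the start of the episode above 0.03 m).
It also fails if it takes over 67 s, if anything falls off the work surface, if the arm or the gripper's body presses on something with over 40 N, if the wrist force passes 120 N, or if a joint passes its speed limit or range.

### The arm

A 6-joint arm with a two-finger parallel gripper is mounted at the origin on a cart in front of the work surface, level with it; the furniture and walls round the work are solid. World frame = base frame: x ahead of the robot, y to its left, z up, the work surface at z = 0. Lengths are in m, angles in rad, forces in N, time in s.
With the tool pointing down it reaches from about 0.275 to 1 m from the base axis. Payload 8.4 kg.
Tool frame: the origin (TCP) lies midway between the tips of the shut fingers; the grasp point (between the pads) lies 19 mm behind it; z points along the fingers, y is the direction in which the jaws open and shut (so a half turn about z gives the same grasp; the last joint's range is limited). The gripper opens to 85 mm and grips with 20 to 120 N. Pads are 22 mm wide; open, the fingers measure 114 mm over their backs; the gripper's body (76 mm by 85 mm) begins 54 mm behind the grasp point. The pads swing forward as they close: fully open they stand 13 mm farther back than shut.
Start: joints at [-1.118, 0.353, 1.633, -0, 1.155, -0.002], TCP at [0.275, -0.561, 0.231] pointing down, gripper open.
Joint ranges: [-2.63, 2.63], [-0.92, 2.1], [0.06, 2.66], [-1.3, 4.44], [0, 2.69], [-3.02, 3.02]. Speed limits (rad/s): [2.22, 2.22, 2.79, 3.14, 3.14, 3.14].

### API

Orientations are given as a 3x3 rotation matrix whose columns are the frame's x, y, z axes.
In Python, from rig import robot, get_image, get_calibration, job, nets gives the robot as it stands.
- The arm moves only by the tool move_arm, never from a script. Its argument "targets" is a list that holds one entry, the list of rows, each a list of 7 numbers: the shift along the world's x, y, z in m, then the turn, a rotation vector about the world's x, y, z in degrees, then the gripper's target within -1 to 1 (fully open at 1, half-way at 0, shut at -1). In form: [[[dx, dy, dz, ax, ay, az, claw], ...]]. A call has 1 to 20 rows; each row is the pose to reach, as a shift and turn from the pose commanded when the call began; what a row does not reach only later rows make up. A row lasts 1/8 s, in which the tool goes at most 62.5 mm and 10.7 degrees, less where a joint would pass 70% of its speed; a pose out of reach is approached as far as the arm can. A call with a gripper value outside its range is refused whole. The fingers move at their own pace and stop on an object; the grip force is fixed at half the most. Time passes only in rows, so rows that repeat a pose let the fingers close. It gives the time, the measured TCP pose, the force and the opening at its end, in the units of the state.
- robot.get_state(): the state, without advancing time (a new reading comes with each control period).
- get_image(name): name is "side" or "top"; returns the picture (400x640x3 uint8, blue, green, red); there is no depth.
- get_calibration(name): a dict with "K" (3x3 intrinsics, pixels), "view" (4x4, takes a point from world to camera coordinates). Camera axes: x right, y down, z forward; pixel columns grow to the right and rows downward; lengths in m; the calibration is good to about 2 mm. A picture is of the moment at which its call begins. get_calibration takes no time and is no camera call.
- job.hand_in(): hands the job in, once; it reports no verdict.
Trained networks look in the newest picture that a camera, given by its name, has taken for a name from the list of things; names that differ only in an ending like _2 or _b are one class to them, and where a whole thing is asked for, a point or a joint stands for the part that bears it (a point fixed in the world has none). Each returns a list of dicts, best first, with "confidence" (0 to 1); they miss things now and then, are a little off and sometimes report something else, mostly with a low value. They report only what shows in the picture. A call takes as long as a camera call. They do not tell look-alikes from the thing itself.
- nets.cut_out(camera, name): "mask" (400x640 bool, what is visible of it) and "xy" ([column, row] in pixels, amid what is visible of it).
- nets.place_of(camera, name): "xy" ([column, row] in pixels: a listed point, or the origin of a listed thing).
The state is a dict: "t": time; "qpos": joint angles; "joint_velocities": joint speeds; "joint_efforts": joint torques, N m; "ee_pos": TCP position; "ee_rot": TCP orientation; "ft_force": force on the tool from outside, world axes, zero at the start; "torque": the same for the moment, N m; "width": opening from 0.0 (shut) to 1.0 (fully open).
Only numpy, scipy, OpenCV 4.12 (cv2) and the standard library are available. Lean on these libraries where they do the work, as an engineer would, in place of code of your own. Each camera call takes 0.05 s, during which the arm holds its last target.

## Working session

There is one attempt and no reset: what is moved stays moved. The work goes in short steps, Python scripts to look and compute and a tool call to move; the robot and the scene stay as the last step left them, time stands still between calls to the robot, and variables do not carry over. Pictures are saved under pics/ and viewed, and the job is handed in when it is done.

Besides the shell and the picture viewer there is one more tool, called after "Emit:" by a JSON object that holds its "name" and its "arguments". move_arm: Moves the arm, as the interface text tells. Its arguments: {"type":"object","properties":{"targets":{"type":"array"}},"required":["targets"]}

```bash
ls; mkdir -p pics; python3 - <<'E'
from rig import robot,get_image,get_calibration
import cv2
for n in("side","top"):
    cv2.imwrite(f"pics/{n}0.png",get_image(n)); c=get_calibration(n); print(n,c["K"].tolist(),c["view"].round(4).tolist())
s=robot.get_state(); print(s["t"],s["ee_pos"],s["ee_rot"],s["width"],s["ft_force"])
E
```

```text
pics
side [[487.3366068446086, 0.0, 311.18402338934715], [0.0, 487.3366068446086, 199.45874800560543], [0.0, 0.0, 1.0]] [[0.0389, -0.9992, 0.0075, -0.1391], [-0.8044, -0.0357, -0.593, 0.4391], [0.5928, 0.017, -0.8051, 1.4503], [0.0, 0.0, 0.0, 1.0]]
top [[482.3131199045279, 0.0, 310.8710126954761], [0.0, 482.3131199045279, 203.28485088463293], [0.0, 0.0, 1.0]] [[-0.0097, -0.9997, 0.0202, -0.1252], [-0.9948, 0.0076, -0.1011, 0.5262], [0.101, -0.0211, -0.9947, 1.548], [0.0, 0.0, 0.0, 1.0]]
0.1 [ 0.27433404 -0.56111468  0.23063414] [[ 8.98363137e-01  4.39253172e-01 -5.69282574e-04]
 [ 4.39253540e-01 -8.98362457e-01  1.10567751e-03]
 [-2.57497407e-05 -1.24335930e-03 -9.99999227e-01]] 1.0007782223606778 [-0.96329096 -0.64280643 -0.11687956]
```

View pics/side0.png

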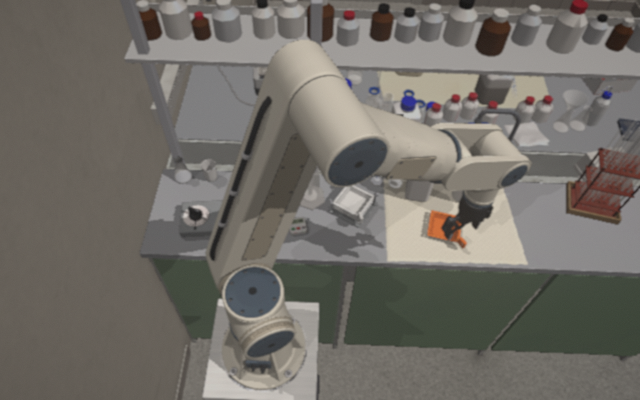

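View pics/top0.png

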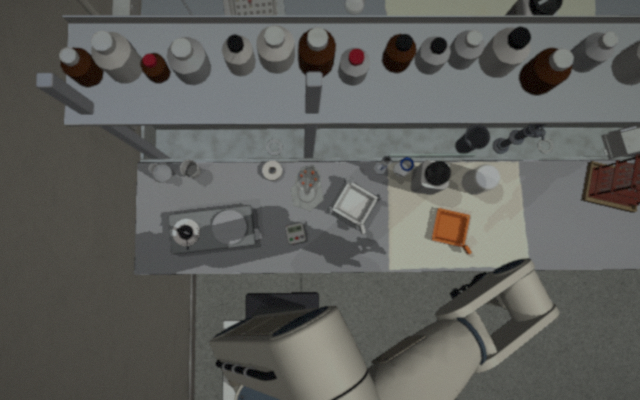

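```bash
cat > h.py <<'E'
import numpy as np,cv2
from rig import robot,get_image,get_calibration,nets
C={n:get_calibration(n) for n in("side","top")}
def ray(n,xy,z):
    c=C[n];V=np.array(c["view"]);R,t=V[:3,:3],V[:3,3]
    d=R.T@np.linalg.solve(c["K"],[xy[0],xy[1],1.]);o=-R.T@t
    return o+d*(z-o[2])/d[2]
def proj(n,p):
    c=C[n];q=c["view"][:3,:3]@np.asarray(p)+c["view"][:3,3];q=c["K"]@q;return q[:2]/q[2]
def tri(a,b):
    P=[C[n]["K"]@C[n]["view"][:3] for n in("side","top")]
    X=cv2.triangulatePoints(P[0],P[1],np.array(a,float).reshape(2,1),np.array(b,float).reshape(2,1));return (X[:3]/X[3]).ravel()
E
python3 - <<'E'
from h import *
Z=dict(knob_grip=.065,pan_centre=.05,tray_stack=0,stack_far=.046,tray_tab=.063,tray_mid=.046,tray_far=.046,timer=0,tape_roll=0,flask=0,glass_cylinder=0)
for n in C:
    get_image(n)
    for k,z in Z.items():
        for r in nets.place_of(n,k)[:3]:
            print(n,k,np.round(r["xy"]),round(r["confidence"],2),ray(n,r["xy"],z).round(4))
print(robot.get_state()["t"])
E
```

```text
side knob_grip [190. 209.] 0.7 [0.4456 0.2932 0.065 ]
side pan_centre [355. 198.] 0.43 [ 0.528  -0.2733  0.05  ]
side tray_stack [354. 208.] 0.77 [ 0.5184 -0.2728  0.    ]
side tray_stack [361. 217.] 0.54 [ 0.4833 -0.2969  0.    ]
side stack_far [348. 183.] 0.47 [ 0.5988 -0.2486  0.046 ]
side tray_tab [465. 244.] 0.91 [ 0.3473 -0.6277  0.063 ]
side tray_tab [364. 218.] 0.83 [ 0.4362 -0.2994  0.063 ]
side tray_mid [351. 197.] 0.88 [ 0.536  -0.2581  0.046 ]
side tray_mid [445. 225.] 0.82 [ 0.4312 -0.577   0.046 ]
side tray_far [350. 184.] 0.94 [ 0.5924 -0.2579  0.046 ]
side tray_far [431. 213.] 0.58 [ 0.4758 -0.5363  0.046 ]
side timer [300. 227.] 0.62 [ 0.4311 -0.0826  0.    ]
side flask [186. 181.] 0.73 [0.6169 0.3524 0.    ]
top knob_grip [184. 232.] 0.59 [0.4318 0.2712 0.065 ]
top pan_centre [231. 225.] 0.74 [0.4554 0.128  0.05  ]
top tray_stack [352. 202.] 0.91 [ 0.5295 -0.2668  0.    ]
top stack_far [346. 181.] 0.88 [ 0.5962 -0.2452  0.046 ]
top tray_tab [359. 227.] 0.93 [ 0.4451 -0.2822  0.063 ]
top tray_tab [465. 247.] 0.84 [ 0.3769 -0.6174  0.063 ]
top tray_mid [356. 202.] 0.73 [ 0.527  -0.2765  0.046 ]
top tray_mid [448. 226.] 0.62 [ 0.4464 -0.5737  0.046 ]
top tray_far [436. 207.] 0.84 [ 0.508  -0.5369  0.046 ]
top tray_far [351. 180.] 0.8 [ 0.5971 -0.2596  0.046 ]
top timer [296. 231.] 0.82 [ 0.4366 -0.0796  0.    ]
top tape_roll [272. 174.] 0.51 [ 0.6256 -0.0014  0.    ]
top flask [161. 176.] 0.76 [0.6222 0.3657 0.    ]
1.3
```

```bash
python3 - <<'E'
import cv2,numpy as np
s=cv2.imread("pics/side0.png");t=cv2.imread("pics/top0.png")
f=lambda a:cv2.resize(a,(400,300),interpolation=cv2.INTER_CUBIC)
o=np.vstack([np.hstack([f(t[195:270,160:260]),f(t[165:240,310:410])]),np.hstack([f(s[180:255,160:260]),f(s[170:245,310:410])])])
cv2.imwrite("pics/crop1.png",o)
E
```

```text
(no output)
```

View pics/crop1.png

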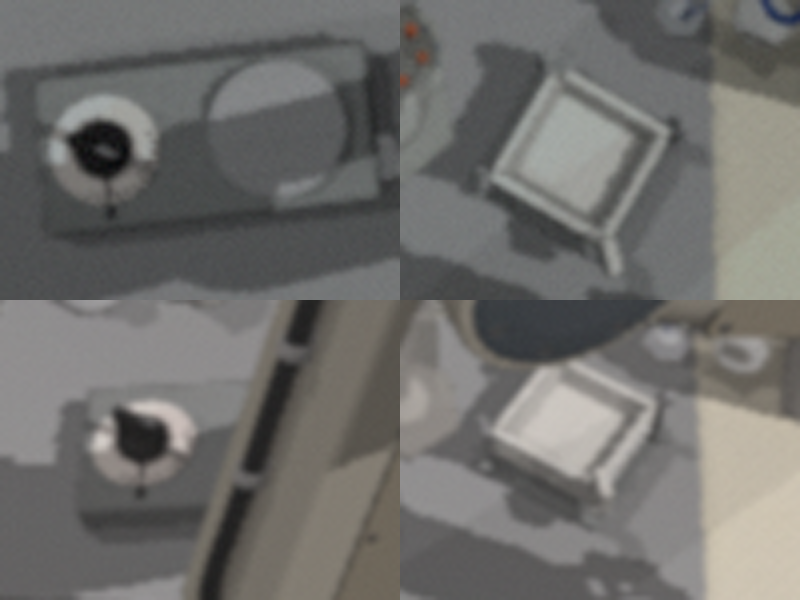

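```bash
python3 - <<'E'
from h import *
t=np.mean([get_image("top").astype(float) for _ in range(5)],0)
np.save("tavg.npy",t)
def f(a,k):
    a=np.clip((a-20)*1.5,0,255).astype(np.uint8)
    return cv2.resize(a,None,fx=k,fy=k,interpolation=cv2.INTER_CUBIC)
cv2.imwrite("pics/scale8.png",f(t[198:263,163:263],8))
o=np.hstack([f(t[212:252,165:205],10),f(t[175:242,325:392],6)[:400,:400]])
cv2.imwrite("pics/knob10.png",o)
m=nets.cut_out("top","tare_knob")
for r in m[:2]: 
    ys,xs=np.nonzero(r["mask"]);print(r["confidence"],r["xy"],xs.min(),xs.max(),ys.min(),ys.max(),len(xs))
print(nets.place_of("top","knob_grip")[:2],nets.place_of("top","pan_centre")[:2])
E
```

```text
0.7 [183.7, 234.6] 176 192 224 239 202
[] [{'xy': [234.4, 226.8], 'confidence': 0.71}, {'xy': [293.2, 233.6], 'confidence': 0.65}]
```

View pics/scale8.png

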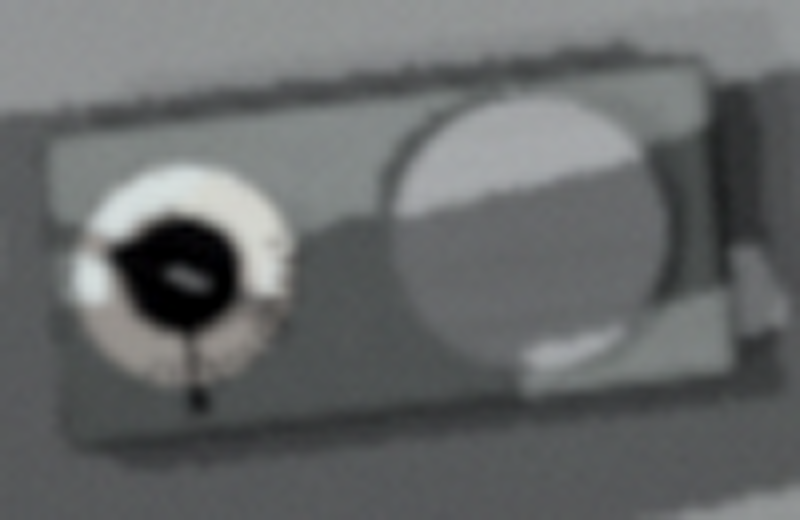

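View pics/knob10.png

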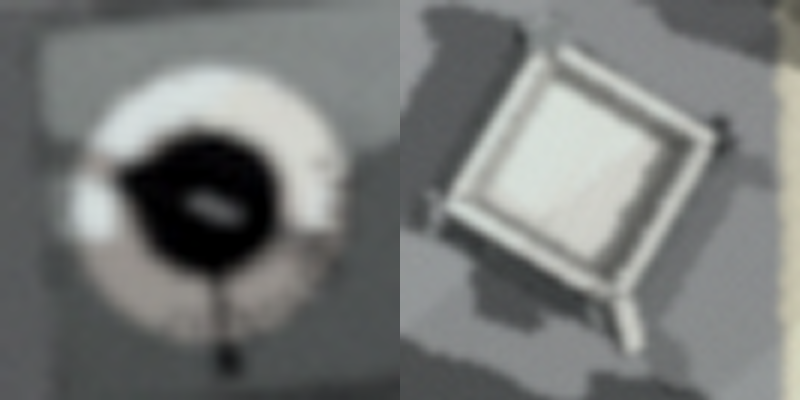

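```bash
cat > fit.py <<'E'
from h import *
from scipy.optimize import least_squares
px=lambda u,v:((u+.5)/8-.5+163,(v+.5)/8-.5+198)
co=[px(*a) for a in[(47,140),(712,60),(735,372),(68,445)]]
pan=px(530,237);dial=px(187,275)
def w(p,l): 
    c,s=np.cos(p[2]),np.sin(p[2]);return [p[0]+c*l[0]-s*l[1],p[1]+s*l[0]+c*l[1],l[2]]
L=lambda p:[(.065,p[3]+.135,.038),(.065,p[3]-.135,.038),(-.065,p[3]-.135,.038),(-.065,p[3]+.135,.038)]
def res(p):
    r=[proj("top",w(p,l))-np.array(c) for l,c in zip(L(p),co)]
    r+=[2*(proj("top",w(p,(0,0,.05)))-pan),2*(proj("top",w(p,(0,.14,.04)))-dial)]
    return np.ravel(r)
if __name__=="__main__":
    f=least_squares(res,[.455,.128,.1,.07]);print(f.x,f.fun.round(2))
    p=f.x;print("knob",w(p,(0,.14,.065)),ray("top",pan,.05),ray("top",dial,.04))
    V=C["top"]["view"];print("cam",-V[:3,:3].T@V[:3,3])
    t=np.clip((np.load("tavg.npy")-20)*1.5,0,255).astype(np.uint8)[212:252,165:205];outs=[]
    for a in(1.0,1.15,1.3,1.45):
        im=cv2.resize(t,None,fx=10,fy=10,interpolation=cv2.INTER_CUBIC)[:300]
        k=np.array(w(p,(0,.14,0)));
        for z,col in((.078,(0,255,0)),(.048,(0,0,255))):
            q=[]
            for l in((.023,.006),(.023,-.006),(-.023,-.006),(-.023,.006)):
                A=a+p[2];X=k+[np.cos(A)*l[0]-np.sin(A)*l[1],np.sin(A)*l[0]+np.cos(A)*l[1],z]
                q.append((proj("top",X)-[165,212]+.5)*10-.5)
            cv2.polylines(im,[np.int32(q)],True,col,1)
        outs.append(im)
    cv2.imwrite("pics/fit.png",np.vstack([np.hstack(outs[:2]),np.hstack(outs[2:])]))
E
python3 fit.py
```

```text
[0.44838589 0.13319729 0.10042634 0.05801813] [-0.69 -1.31 -0.17 -0.31  0.91  0.74 -0.03  0.91  0.28 -0.18 -0.29  0.15]
knob [np.float64(0.43434981807910306), np.float64(0.27249189855155315), 0.065] [0.44810193 0.13364606 0.05      ] [0.43458074 0.27203778 0.04      ]
cam [ 0.36596331 -0.09647993  1.59553713]
```

View pics/fit.png

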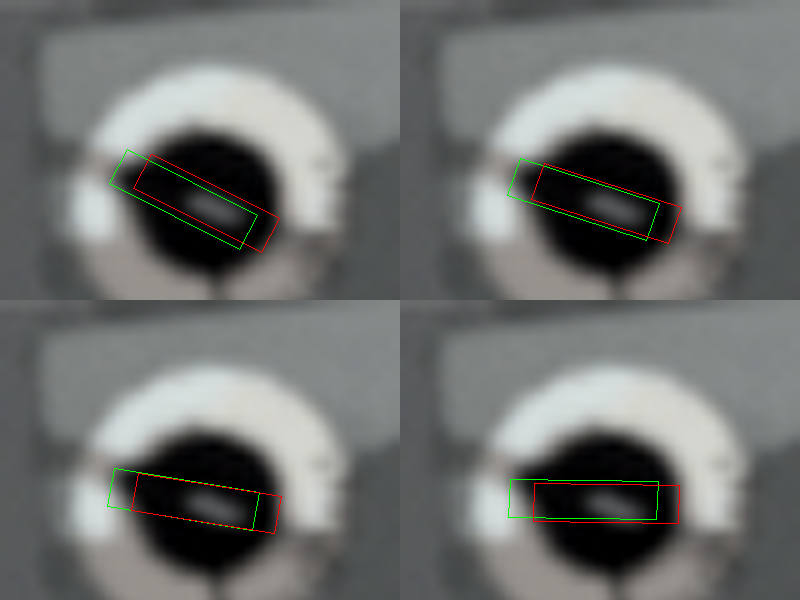

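Candidates, as [column, row] in the top picture. The knob is the black one at (184, 232), the only one of its kind. For the tab, the aluminium tray's is at (361, 228) and the orange look-alike's is at (467, 248), so I choose the aluminium one. The crops show the knob bar at about +1.1 rad and the scale's yaw at about 0.10 rad. I'm moving above the knob.

Emit:
{"name": "move_arm", "arguments": {"targets": [[[0.08, 0.4, 0, 0, 0, 20, 0], [0.08, 0.4, 0, 0, 0, 20, 0], [0.08, 0.4, 0, 0, 0, 20, 0], [0.08, 0.4, 0, 0, 0, 20, 0], [0.08, 0.4, 0, 0, 0, 20, 0], [0.08, 0.4, 0, 0, 0, 20, 0], [0.16, 0.833, -0.05, 0, 0, 43, 0], [0.16, 0.833, -0.05, 0, 0, 43, 0], [0.16, 0.833, -0.05, 0, 0, 43, 0], [0.16, 0.833, -0.05, 0, 0, 43, 0], [0.16, 0.833, -0.05, 0, 0, 43, 0], [0.16, 0.833, -0.05, 0, 0, 43, 0], [0.16, 0.833, -0.05, 0, 0, 43, 0], [0.16, 0.833, -0.05, 0, 0, 43, 0], [0.16, 0.833, -0.05, 0, 0, 43, 0], [0.16, 0.833, -0.05, 0, 0, 43, 0], [0.16, 0.833, -0.08, 0, 0, 43, 0], [0.16, 0.833, -0.08, 0, 0, 43, 0]]]}}

```text
t: 3.95
ee_pos: [0.4332, 0.2695, 0.1501]
ee_rot: [[0.359, 0.933, -0.003], [0.933, -0.359, -0.002], [-0.003, -0.002, -1.0]]
ft_force: [-0.9, -0.0, 0.6]
width: 0.5
```

```bash
python3 - <<'E'
from h import *
s=np.mean([get_image("side").astype(float) for _ in range(4)],0);t=np.mean([get_image("top").astype(float) for _ in range(4)],0)
np.save("s2.npy",s);np.save("t2.npy",t)
f=lambda a,k:cv2.resize(np.clip((a-20)*1.4,0,255).astype(np.uint8),None,fx=k,fy=k,interpolation=cv2.INTER_CUBIC)
cv2.imwrite("pics/stack2.png",np.hstack([f(s[165:240,320:387],6)[:,:400],f(t[165:240,325:392],6)[:,:400]]))
cv2.imwrite("pics/k2.png",np.vstack([f(s[150:250,140:340],3),f(t[170:270,140:340],3)]))
for n in("side","top"):
    for k in("tray_tab","tray_mid","tray_far","stack_far"):
        for r in nets.place_of(n,k)[:2]: print(n,k,r["xy"],round(r["confidence"],2),ray(n,r["xy"],.063 if k=="tray_tab" else .046).round(4))
E
```

```text
side tray_tab [464.1, 241.4] 0.69 [ 0.3561 -0.6273  0.063 ]
side tray_tab [361.1, 219.6] 0.58 [ 0.4277 -0.291   0.063 ]
side tray_mid [444.9, 223.2] 0.96 [ 0.4369 -0.5784  0.046 ]
side tray_mid [354.9, 199.3] 0.68 [ 0.5248 -0.2728  0.046 ]
side tray_far [350.8, 187.0] 0.78 [ 0.5791 -0.2589  0.046 ]
side tray_far [431.7, 213.6] 0.61 [ 0.475  -0.5376  0.046 ]
side stack_far [346.6, 186.5] 0.95 [ 0.5807 -0.2438  0.046 ]
top tray_tab [466.6, 249.1] 0.94 [ 0.3711 -0.6236  0.063 ]
top tray_tab [361.2, 228.7] 0.76 [ 0.439  -0.2885  0.063 ]
top tray_mid [449.8, 229.4] 0.77 [ 0.435  -0.5775  0.046 ]
top tray_mid [357.4, 204.9] 0.73 [ 0.5169 -0.2799  0.046 ]
top tray_far [347.7, 182.0] 0.88 [ 0.5919 -0.2497  0.046 ]
top tray_far [438.4, 210.0] 0.58 [ 0.4982 -0.5428  0.046 ]
top stack_far [272.0, 174.2] 0.68 [ 0.6191 -0.0041  0.046 ]
top stack_far [348.1, 183.1] 0.63 [ 0.5883 -0.251   0.046 ]
```

View pics/stack2.png

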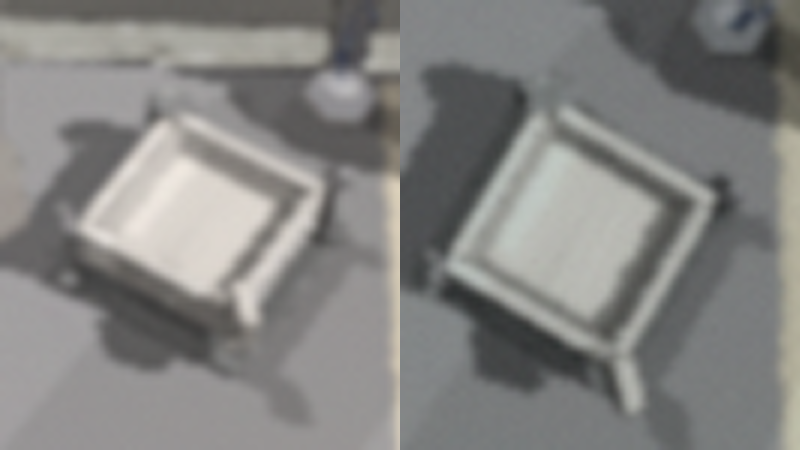

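View pics/k2.png

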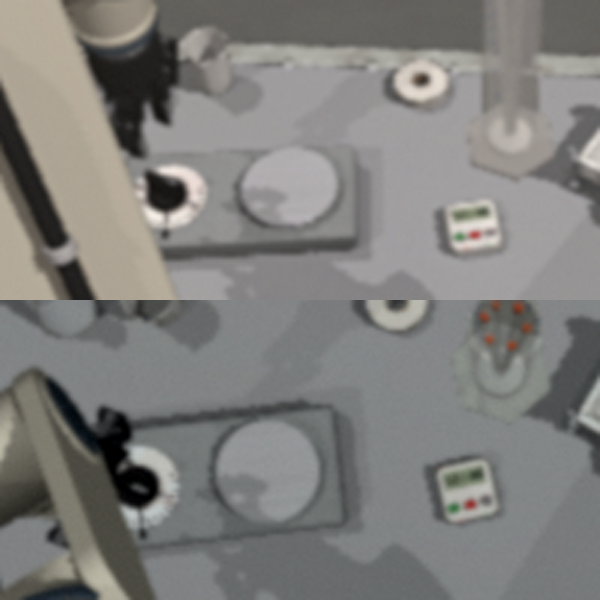

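```bash
cat > fit2.py <<'E'
from h import *
from scipy.optimize import least_squares
px=lambda n,u,v:(n,((u+.5)/6-.5+dict(side=320,top=325)[n],(v+.5)/6-.5+165))
def w(p,l):
    c,s=np.cos(p[2]),np.sin(p[2]);return [p[0]+c*l[0]-s*l[1],p[1]+s*l[0]+c*l[1],l[2]]
D=.0765
ob=[((0,-D,.049),px("top",317,200)),((0,D,.049),px("top",50,260)),((-D,0,.049),px("top",215,352)),((D,0,.049),px("top",150,103)),((-.102,0,.076),px("top",236,410)),
((0,-D,.049),px("side",325,188)),((0,D,.049),px("side",82,228)),((-D,0,.049),px("side",226,300)),((D,0,.049),px("side",172,115))]
def res(p,S=("top","side")):
    return np.ravel([proj(n,w(p,l))-np.array(c) for l,(n,c) in ob if n in S])
for S in(("top",),("side",),("top","side")):
    f=least_squares(lambda p:res(p,S),[.52,-.275,.25]);print(S,f.x.round(4),np.abs(f.fun).max().round(2))
p=f.x;print("tab",w(p,(-.087,0,.063)),"far",w(p,(.072,0,.046)))
outs=[]
for n,o in(("side",(320,165)),("top",(325,165))):
    a=np.load("s2.npy" if n=="side" else "t2.npy")[o[1]:o[1]+75,o[0]:o[0]+67]
    im=cv2.resize(np.clip((a-20)*1.4,0,255).astype(np.uint8),None,fx=6,fy=6,interpolation=cv2.INTER_CUBIC)
    P=lambda l:np.int32((proj(n,w(p,l))-o+.5)*6-.5)
    cv2.polylines(im,[np.array([P((x,y,.049)) for x,y in((D,0),(0,D),(-D,0),(0,-D))])],True,(0,255,0),1)
    for z in(.046,.076): cv2.polylines(im,[np.array([P((x,y,z)) for x,y in((-.072,.006),(-.102,.006),(-.102,-.006),(-.072,-.006))])],True,(0,0,255),1)
    outs.append(im[:,:400])
cv2.imwrite("pics/fit2.png",np.hstack(outs))
print("cyl",ray("side",(140+510/3,150+135/3),0),ray("top",(140+500/3,170+370/3),0))
E
python3 fit2.py
```

```text
('top',) [ 0.5241 -0.2722  0.2253] 2.39
('side',) [ 0.5239 -0.2663  0.2252] 1.97
('top', 'side') [ 0.5241 -0.2698  0.2304] 2.37
tab [np.float64(0.4393571557583005), np.float64(-0.28964902483421573), 0.063] far [np.float64(0.5941554950648129), np.float64(-0.2533382255047345), 0.046]
cyl [ 0.5711877  -0.11264565  0.        ] [ 0.2326774  -0.11375923  0.        ]
```

View pics/fit2.png

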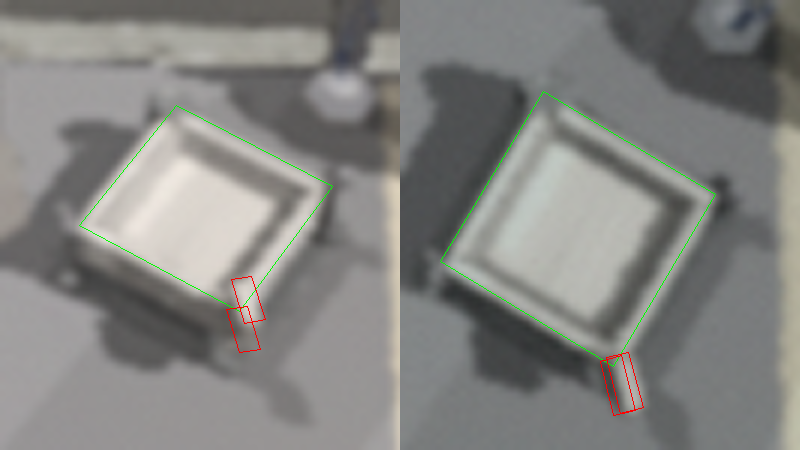

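Emit:
{"name": "move_arm", "arguments": {"targets": [[[0, 0.001, -0.05, 0, 0, 0, 0], [0, 0.001, -0.08, 0, 0, 0, 0], [0, 0.001, -0.1, 0, 0, 0, 0], [0, 0.001, -0.1, 0, 0, 0, 0], [0, 0.001, -0.1, 0, 0, 0, -1], [0, 0.001, -0.1, 0, 0, 0, -1], [0, 0.001, -0.1, 0, 0, 0, -1], [0, 0.001, -0.1, 0, 0, 0, -1], [0, 0.001, -0.1, 0, 0, 0, -1], [0, 0.001, -0.1, 0, 0, 0, -1]]]}}

```text
t: 6.0
ee_pos: [0.4348, 0.2732, 0.0525]
ee_rot: [[0.358, 0.934, 0.001], [0.934, -0.358, 0.001], [0.002, 0.0, -1.0]]
ft_force: [-4.5, 3.1, 6.7]
width: 0.125
```

Emit:
{"name": "move_arm", "arguments": {"targets": [[[0, 0, 0, 0, 0, -8, -1], [0, 0, 0, 0, 0, -16, -1], [0, 0, 0, 0, 0, -24, -1], [0, 0, 0, 0, 0, -32, -1], [0, 0, 0, 0, 0, -40, -1], [0, 0, 0, 0, 0, -48, -1], [0, 0, 0, 0, 0, -55, -1], [0, 0, 0, 0, 0, -60, -1], [0, 0, 0, 0, 0, -63, -1], [0, 0, 0, 0, 0, -63, -1], [0, 0, 0, 0, 0, -63, -1]]]}}

```text
t: 7.38
ee_pos: [0.4344, 0.2736, 0.0524]
ee_rot: [[0.994, 0.105, 0.0], [0.105, -0.994, 0.002], [0.001, -0.002, -1.0]]
ft_force: [-5.9, 6.5, 6.2]
width: 0.128
```

```bash
python3 - <<'E'
from h import *
s=robot.get_state();print(np.degrees(np.arctan2(s["ee_rot"][1][0],s["ee_rot"][0][0])),s["torque"],s["qpos"])
E
```

```text
6.020899595061018 [ 0.9318465   1.08707569 -0.04001315] [0.55825465 0.43190806 2.00617635 0.002127   0.70225717 2.02234313]
```

Emit:
{"name": "move_arm", "arguments": {"targets": [[[0, 0, 0, 0, 0, -63, 0], [0, 0, 0, 0, 0, 0, 0], [0, 0, 0, 0, 0, 0, 0], [0, 0, 0.04, 0, 0, 0, 0], [0, 0, 0.1, 0, 0, 0, 0], [-0.05, -0.25, 0.15, 0, 0, 7, 0], [-0.05, -0.25, 0.15, 0, 0, 7, 0], [-0.05, -0.25, 0.15, 0, 0, 7, 0], [-0.05, -0.25, 0.15, 0, 0, 7, 0], [-0.05, -0.25, 0.15, 0, 0, 7, 0]]]}}

```text
t: 8.62
ee_pos: [0.384, 0.0198, 0.2023]
ee_rot: [[0.976, 0.218, 0.002], [0.218, -0.976, -0.001], [0.002, 0.001, -1.0]]
ft_force: [0.6, 0.1, 0.0]
width: 0.496
```

I left a stray -63° turn in the first row, so the tool may have turned up to about 10° while it let go. I'm checking the knob.

```bash
cat > knob.py <<'E'
from h import *
import sys
f=lambda a,k:cv2.resize(np.clip((a-20)*1.5,0,255).astype(np.uint8),None,fx=k,fy=k,interpolation=cv2.INTER_CUBIC)
I={n:np.mean([get_image(n).astype(float) for _ in range(4)],0) for n in C}
p=(.44838,.1332,.1004)
outs=[]
for a in(None,-.15,0.,.15):
  row=[]
  for n in C:
    k=np.array([p[0]-np.sin(p[2])*.14,p[1]+np.cos(p[2])*.14,0]);o=np.int32(proj(n,k+[0,0,.06]))-15
    im=f(I[n][o[1]:o[1]+30,o[0]:o[0]+30],9)
    if a is not None:
      for z,col in((.078,(0,255,0)),(.048,(0,0,255))):
        A=a+p[2];q=[(proj(n,k+[np.cos(A)*x-np.sin(A)*y,np.sin(A)*x+np.cos(A)*y,z])-o+.5)*9-.5 for x,y in((.023,.006),(.023,-.006),(-.023,-.006),(-.023,.006))]
        cv2.polylines(im,[np.int32(q)],True,col,1)
    row.append(im)
  outs.append(np.vstack(row))
cv2.imwrite(sys.argv[1],cv2.resize(np.hstack(outs),(800,400)))
E
python3 knob.py pics/kn3.png
```

```text
(no output)
```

View pics/kn3.png

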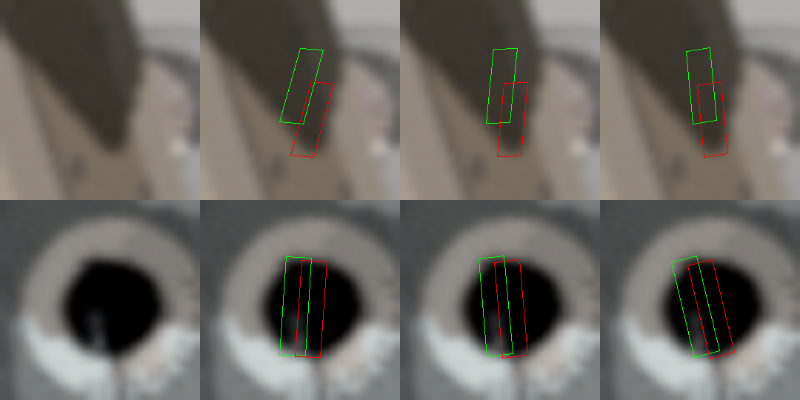

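```bash
cat > knob2.py <<'E'
from h import *
import sys
T=np.mean([get_image("top").astype(float) for _ in range(8)],0)
p=(.44838,.1332,.1004);k=np.array([p[0]-np.sin(p[2])*.14,p[1]+np.cos(p[2])*.14,0])
o=np.int32(proj("top",k+[0,0,.055]))-[12,12]
a=T[o[1]:o[1]+25,o[0]:o[0]+25]
g=lambda lo,hi:cv2.resize(np.clip((a-lo)*255/(hi-lo),0,255).astype(np.uint8),None,fx=16,fy=16,interpolation=cv2.INTER_CUBIC)
im=g(5,60);im2=g(20,190)
for A0,col in((-.1,(255,0,0)),(0,(0,255,0)),(.1,(0,0,255))):
    A=A0+p[2];q=[(proj("top",k+[np.cos(A)*x,np.sin(A)*x,z])-o+.5)*16-.5 for x,z in((.023,.078),(-.023,.078),(-.04,.04))]
    cv2.polylines(im2,[np.int32(q[:2])],False,col,1)
cv2.imwrite(sys.argv[1],np.hstack([im,im2]))
print(a.mean(2).min(),robot.get_state()["t"])
E
python3 knob2.py pics/kn4.png
```

```text
3.625 9.425
```

View pics/kn4.png

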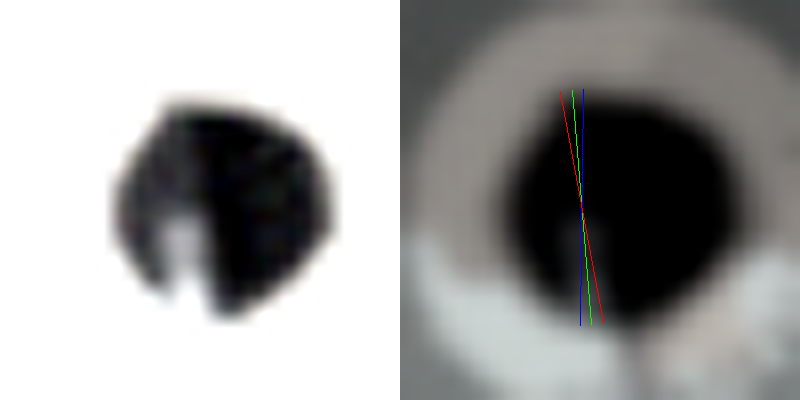

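The bar reads about -0.03 rad, but the picture isn't precise enough to settle it. A re-grip is cheap, so I'll grip again at the scale's yaw and release cleanly.

Emit:
{"name": "move_arm", "arguments": {"targets": [[[0.05, 0.25, -0.02, 0, 0, -7, 0], [0.05, 0.25, -0.02, 0, 0, -7, 0], [0.05, 0.25, -0.02, 0, 0, -7, 0], [0.05, 0.25, -0.02, 0, 0, -7, 0], [0.05, 0.25, -0.05, 0, 0, -7, 0], [0.05, 0.25, -0.1, 0, 0, -7, 0], [0.05, 0.25, -0.147, 0, 0, -7, 0], [0.05, 0.25, -0.147, 0, 0, -7, -1], [0.05, 0.25, -0.147, 0, 0, -7, -1], [0.05, 0.25, -0.147, 0, 0, -7, -1], [0.05, 0.25, -0.147, 0, 0, -7, -1], [0.05, 0.25, -0.147, 0, 0, -7, -1], [0.05, 0.25, -0.147, 0, 0, -7, -1], [0.05, 0.25, -0.147, 0, 0, -7, -1]]]}}

```text
t: 11.18
ee_pos: [0.4344, 0.2734, 0.055]
ee_rot: [[0.995, 0.105, 0.0], [0.105, -0.995, 0.002], [0.0, -0.002, -1.0]]
ft_force: [-0.5, 9.2, -24.6]
width: 0.127
```

Emit:
{"name": "move_arm", "arguments": {"targets": [[[0, 0, 0, 0, 0, 0, 0], [0, 0, 0, 0, 0, 0, 0], [0, 0, 0, 0, 0, 0, 0], [0, 0, 0, 0, 0, 0, 0], [0, 0, 0.04, 0, 0, 0, 0], [0, 0, 0.1, 0, 0, 0, 0], [-0.05, -0.25, 0.15, 0, 0, 0, 0], [-0.05, -0.25, 0.15, 0, 0, 0, 0], [-0.05, -0.25, 0.15, 0, 0, 0, 0], [-0.05, -0.25, 0.15, 0, 0, 0, 0], [-0.05, -0.25, 0.15, 0, 0, 7, 0], [-0.05, -0.25, 0.15, 0, 0, 7, 0]]]}}

```text
t: 12.68
ee_pos: [0.3846, 0.0217, 0.2047]
ee_rot: [[0.975, 0.223, 0.001], [0.223, -0.975, 0.0], [0.001, 0.0, -1.0]]
ft_force: [0.2, 0.0, -0.4]
width: 0.501
```

```bash
python3 knob2.py pics/kn5.png
```

```text
2.2916666666666665 13.075
```

View pics/kn5.png

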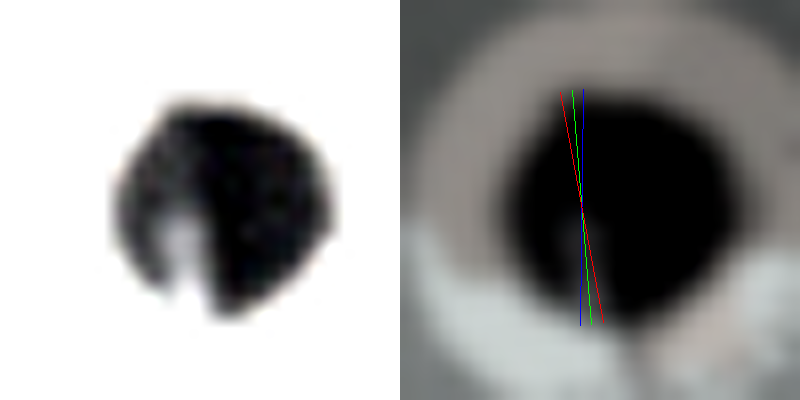

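Zero is confirmed: the bar lies parallel to the direction from dial to zero mark (slope 0.11 in the image, matching the scale's yaw). Next, above the tab.

Emit:
{"name": "move_arm", "arguments": {"targets": [[[0.0, -0.15, 0, 0, 0, 0, 0], [0.0, -0.15, 0, 0, 0, 0, 0], [0.0, -0.15, 0, 0, 0, 0, 0], [0.055, -0.312, 0, 0, 0, 0, 0], [0.055, -0.312, 0, 0, 0, 0, 0], [0.055, -0.312, -0.03, 0, 0, 0, 0], [0.055, -0.312, -0.085, 0, 0, 0, 0], [0.055, -0.312, -0.085, 0, 0, 0, 0], [0.055, -0.312, -0.085, 0, 0, 0, 0]]]}}

```text
t: 14.2
ee_pos: [0.4401, -0.2892, 0.1204]
ee_rot: [[0.974, 0.226, 0.0], [0.226, -0.974, -0.0], [0.0, 0.0, -1.0]]
ft_force: [0.4, -0.8, 1.4]
width: 0.502
```

```bash
cat > st.py <<'E'
from h import *
import sys
f=lambda a,k:cv2.resize(np.clip((a-15)*1.4,0,255).astype(np.uint8),None,fx=k,fy=k,interpolation=cv2.INTER_CUBIC)
I={n:np.mean([get_image(n).astype(float) for _ in range(2)],0) for n in C}
x0,y0,x1,y1=[int(v) for v in sys.argv[2:6]] if len(sys.argv)>2 else (310,150,410,250)
cv2.imwrite(sys.argv[1],np.hstack([f(I[n][y0:y1,x0:x1],4) for n in C]))
s=robot.get_state();print(s["t"],s["ee_pos"])
E
python3 st.py pics/a1.png
```

```text
14.4 [ 0.44067041 -0.28967586  0.12126511]
```

View pics/a1.png

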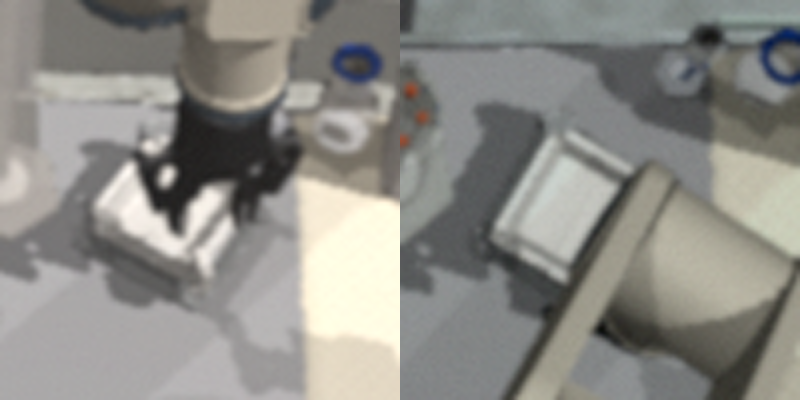

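The side view (left) shows the open fingers straddling the tab's line, with the tab at crop (205, 265). The top view is blocked by the wrist. Lowering and gripping.

Emit:
{"name": "move_arm", "arguments": {"targets": [[[0, 0, -0.04, 0, 0, 0, 0], [0, 0, -0.065, 0, 0, 0, 0], [0, 0, -0.075, 0, 0, 0, 0], [0, 0, -0.075, 0, 0, 0, 0], [0, 0, -0.075, 0, 0, 0, -1], [0, 0, -0.075, 0, 0, 0, -1], [0, 0, -0.075, 0, 0, 0, -1], [0, 0, -0.075, 0, 0, 0, -1], [0, 0, -0.075, 0, 0, 0, -1], [0, 0, -0.075, 0, 0, 0, -1]]]}}

```text
t: 15.65
ee_pos: [0.4402, -0.2899, 0.0453]
ee_rot: [[0.974, 0.226, 0.002], [0.226, -0.974, -0.001], [0.001, 0.001, -1.0]]
ft_force: [0.3, 0.6, 6.3]
width: 0.13
```

```bash
python3 st.py pics/a2.png
```

```text
15.85 [ 0.4402406  -0.2898827   0.04532001]
```

View pics/a2.png

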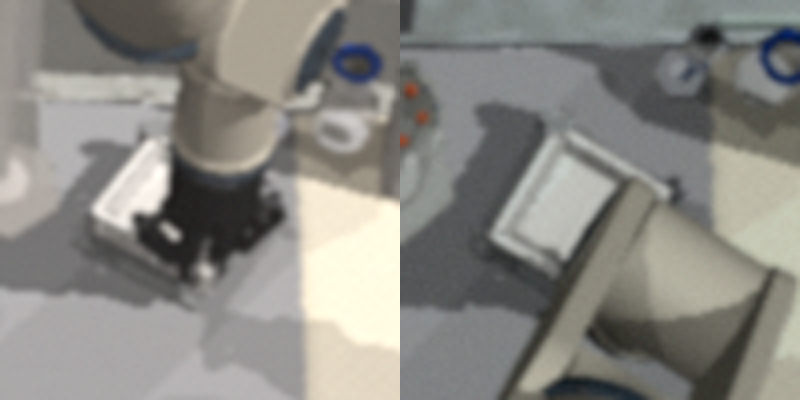

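The tab is gripped (width 0.13, the same as the knob bar). I'm tilting it about the far corner in 2° rows to 16°, then holding.

Emit:
{"name": "move_arm", "arguments": {"targets": [[[0, 0, 0.0055, -0.45, 1.95, 0, -1], [0, 0, 0.011, -0.9, 3.9, 0, -1], [0, 0, 0.0165, -1.35, 5.85, 0, -1], [0.0005, 0.0001, 0.022, -1.8, 7.8, 0, -1], [0.001, 0.0002, 0.0275, -2.25, 9.75, 0, -1], [0.0015, 0.0003, 0.033, -2.7, 11.7, 0, -1], [0.002, 0.0005, 0.0385, -3.15, 13.65, 0, -1], [0.003, 0.0007, 0.044, -3.6, 15.6, 0, -1], [0.003, 0.0007, 0.044, -3.6, 15.6, 0, -1], [0.003, 0.0007, 0.044, -3.6, 15.6, 0, -1]]]}}

```text
t: 17.1
ee_pos: [0.443, -0.2888, 0.0883]
ee_rot: [[0.937, 0.226, -0.267], [0.217, -0.974, -0.062], [-0.274, 0.0, -0.962]]
ft_force: [2.3, 0.2, 1.2]
width: 0.13
```

```bash
python3 st.py pics/a3.png
```

```text
17.3 [ 0.44269782 -0.28888417  0.08837858]
```

View pics/a3.png

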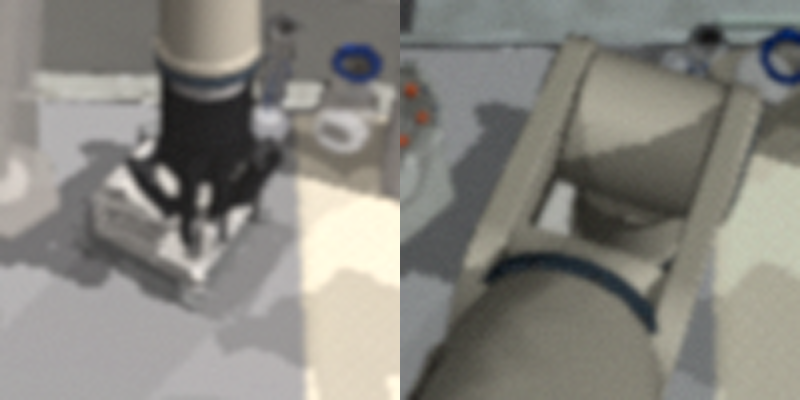

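The tray is tilted 16° with low force and no sign the stack moved. Drawing back toward the tab, then lifting.

Emit:
{"name": "move_arm", "arguments": {"targets": [[[-0.004, -0.001, 0, 0, 0, 0, -1], [-0.008, -0.002, 0, 0, 0, 0, -1], [-0.012, -0.003, 0.001, 0, 0, 0, -1], [-0.016, -0.004, 0.002, 0, 0, 0, -1], [-0.02, -0.005, 0.003, 0, 0, 0, -1], [-0.024, -0.006, 0.004, 0, 0, 0, -1], [-0.028, -0.007, 0.006, 0, 0, 0, -1], [-0.03, -0.007, 0.01, 0, 0, 0, -1], [-0.03, -0.007, 0.02, 0, 0, 0, -1], [-0.03, -0.007, 0.03, 0, 0, 0, -1], [-0.03, -0.007, 0.04, 0, 0, 0, -1], [-0.03, -0.007, 0.05, 0, 0, 0, -1], [-0.03, -0.007, 0.05, 0, 0, 0, -1]]]}}

```text
t: 18.92
ee_pos: [0.4131, -0.296, 0.1392]
ee_rot: [[0.937, 0.226, -0.267], [0.217, -0.974, -0.063], [-0.275, 0.001, -0.962]]
ft_force: [-0.1, -0.4, -0.5]
width: 0.13
```

```bash
python3 st.py pics/a4.png
```

```text
19.125 [ 0.41232397 -0.29563529  0.13796204]
```

View pics/a4.png

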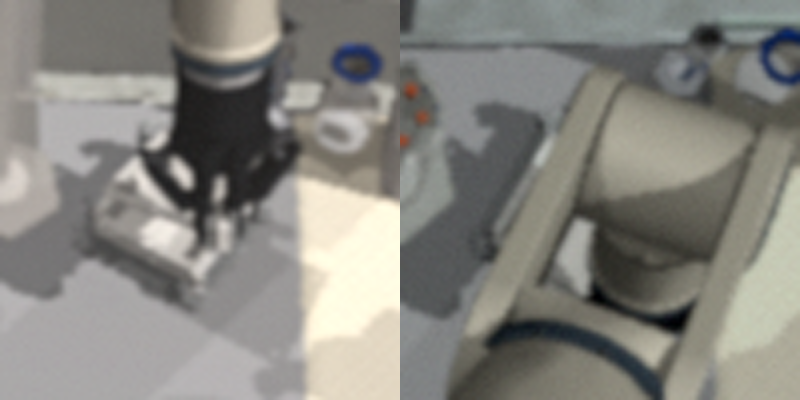

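The tray is free: wrist force -0.5 N, which is its weight. Levelling while lifting and backing off.

Emit:
{"name": "move_arm", "arguments": {"targets": [[[-0.01, 0, 0.02, 0.5, -2, 0, -1], [-0.02, 0, 0.03, 0.9, -3.9, 0, -1], [-0.03, 0, 0.04, 1.35, -5.85, 0, -1], [-0.04, 0, 0.05, 1.8, -7.8, 0, -1], [-0.05, 0, 0.06, 2.25, -9.75, 0, -1], [-0.06, 0, 0.06, 2.7, -11.7, 0, -1], [-0.07, 0, 0.06, 3.15, -13.65, 0, -1], [-0.08, 0, 0.06, 3.6, -15.6, 0, -1], [-0.08, 0, 0.06, 3.6, -15.6, 0, -1]]]}}

```text
t: 20.25
ee_pos: [0.3315, -0.2956, 0.198]
ee_rot: [[0.974, 0.225, -0.001], [0.225, -0.974, 0.001], [-0.001, -0.001, -1.0]]
ft_force: [0.4, -0.3, -0.5]
width: 0.131
```

```bash
python3 st.py pics/a5.png 290 130 410 250 ; python3 -c "
from h import *;s=robot.get_state();print(s['ee_rot'],s['qpos'])"
```

```text
20.45 [ 0.33306407 -0.29586559  0.19822333]
[[ 9.74092317e-01  2.26150408e-01 -3.87715945e-04]
 [ 2.26150385e-01 -9.74092394e-01 -1.02017185e-04]
 [-4.00742381e-04  1.16920459e-05 -9.99999920e-01]] [-7.29431045e-01  1.10112069e-01  2.03522970e+00 -3.98364669e-04
  9.96471995e-01  6.13457860e-01]
```

View pics/a5.png

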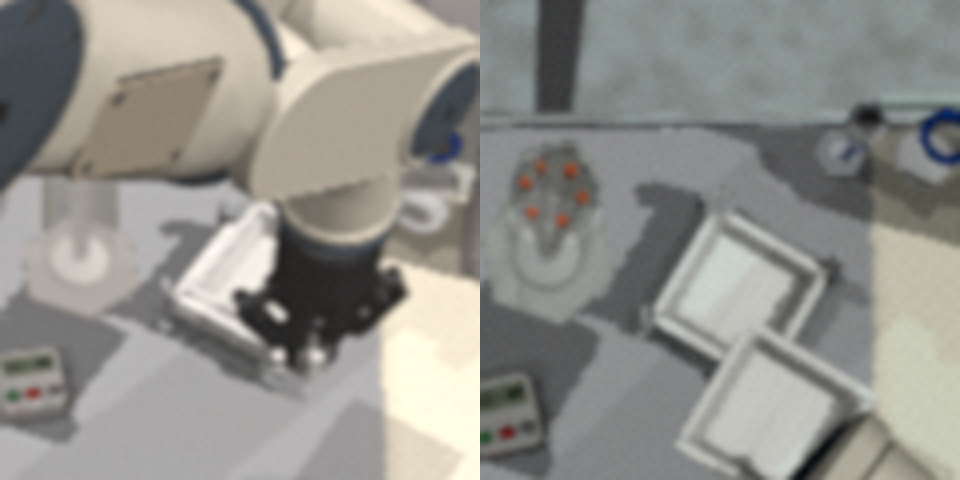

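The top view shows the tray level and hanging from the tab, with the stack undisturbed and the cylinder clear. Crossing on the robot's side.

Emit:
{"name": "move_arm", "arguments": {"targets": [[[0, 0.035, 0, 0, 0, 0, -1], [0, 0.07, 0, 0, 0, 0, -1], [0, 0.105, 0, 0, 0, 2, -1], [0, 0.14, 0, 0, 0, 4, -1], [0, 0.175, 0, 0, 0, 7, -1], [0, 0.21, 0, 0, 0, 10, -1], [0, 0.245, 0, 0, 0, 14, -1], [0, 0.28, 0, 0, 0, 18, -1], [0.01, 0.31, 0, 0, 0, 22, -1], [0.025, 0.335, -0.02, 0, 0, 26, -1], [0.04, 0.355, -0.04, 0, 0, 29, -1], [0.05, 0.365, -0.06, 0, 0, 32, -1], [0.053, 0.367, -0.075, 0, 0, 32, -1], [0.053, 0.367, -0.075, 0, 0, 32, -1], [0.053, 0.367, -0.075, 0, 0, 32, -1]]]}}

```text
t: 22.32
ee_pos: [0.3857, 0.0714, 0.1236]
ee_rot: [[0.706, 0.708, 0.0], [0.708, -0.706, -0.0], [-0.0, 0.0, -1.0]]
ft_force: [-0.2, 0.4, -0.8]
width: 0.133
```

```bash
cat > fin.py <<'E'
from h import *
import sys
f=lambda a,k:cv2.resize(np.clip((a-15)*1.4,0,255).astype(np.uint8),None,fx=k,fy=k,interpolation=cv2.INTER_CUBIC)
I={n:np.mean([get_image(n).astype(float) for _ in range(4)],0) for n in C}
s=robot.get_state();e=np.array(s["ee_pos"]);R=np.array(s["ee_rot"]);print(s["t"],e,R[:,0],R[2],s["qpos"])
m=e+R[:,0]*.087;m[2]=e[2]+.0007;print("mid est",m,"err",m[:2]-[.4484,.1332])
outs=[]
for n in C:
    im=f(I[n][170:270,160:260],4)
    P=lambda X:np.int32((proj(n,X)-[160,170]+.5)*4-.5)
    D=.0778;z=np.array([0,0,.003]);x=R[:,0];y=-R[:,1]
    cv2.polylines(im,[np.array([P(m+z+a*D*x+b*D*y) for a,b in((1,0),(0,1),(-1,0),(0,-1))])],True,(0,255,0),1)
    c=[P([.4484+.055*np.cos(t),.1332+.055*np.sin(t),.05]) for t in np.linspace(0,6.28,40)]
    cv2.polylines(im,[np.array(c)],True,(255,0,0),1)
    outs.append(im)
cv2.imwrite(sys.argv[1],np.hstack(outs))
for n in C:
    for k in("tray_mid","tray_tab"):
        for r in nets.place_of(n,k)[:3]:
            q=ray(n,r["xy"],m[2]+(.017 if k=="tray_tab" else 0));
            print(n,k,round(r["confidence"],2),q.round(4))
E
python3 fin.py pics/b1.png
```

```text
22.725 [0.38565258 0.07114866 0.12352878] [7.06565243e-01 7.07647790e-01 4.03532728e-04] [ 4.03532728e-04  2.89619777e-04 -9.99999877e-01] [ 1.78619173e-01  1.45760772e-01  2.20706061e+00 -1.04847062e-05
  7.88274623e-01  9.63259308e-01]
mid est [0.44712375 0.13271402 0.12422878] err [-0.00127625 -0.00048598]
side tray_mid 0.64 [ 0.3713 -0.5563  0.1242]
side tray_mid 0.56 [0.4378 0.1353 0.1242]
side tray_tab 0.93 [0.3815 0.0603 0.1412]
side tray_tab 0.57 [ 0.3019 -0.5985  0.1412]
top tray_mid 0.93 [0.442  0.1293 0.1242]
top tray_mid 0.89 [ 0.4439 -0.5407  0.1242]
top tray_tab 0.83 [ 0.3759 -0.6024  0.1412]
```

View pics/b1.png

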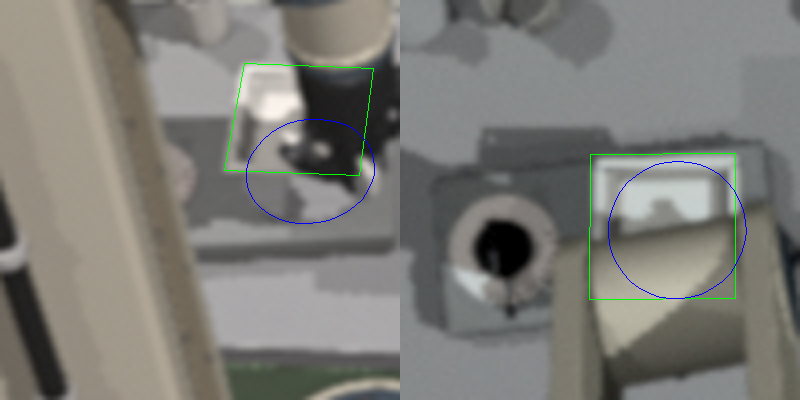

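```bash
python3 - <<'E'
from h import *
print("pan side",ray("side",(236.0,212.0),.05))
for n in C: cv2.imwrite(f"pics/end_{n}.png",get_image(n))
for k in("timer","tape_roll","flask","tray_stack"):
    for r in nets.place_of("top",k)[:1]: print(k,ray("top",r["xy"],0).round(3),round(r["confidence"],2))
s=robot.get_state();print(s["t"],s["width"],s["ft_force"],np.abs(s["joint_velocities"]).max())
E
```

```text
pan side [0.44917379 0.13781877 0.05      ]
timer [ 0.436 -0.081  0.   ] 0.85
tape_roll [ 0.633 -0.005  0.   ] 0.78
flask [0.626 0.361 0.   ] 0.74
tray_stack [ 0.525 -0.268  0.   ] 0.61
23.225 0.1293423277031681 [-0.44488893 -0.76169042 -0.49437087] 0.001986912859333601
```

View pics/end_top.png

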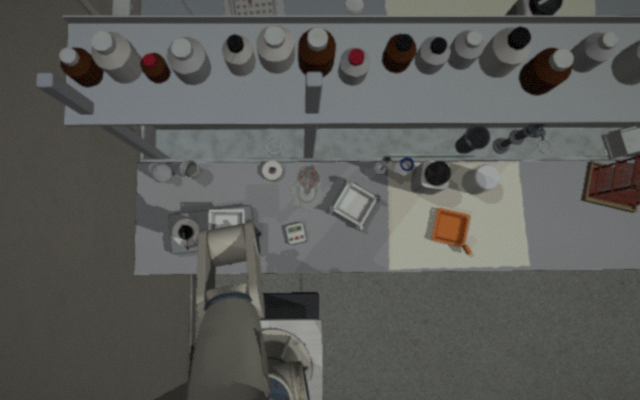

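The final picture shows the tray over the pan at (228, 225), the stack at (354, 203) where it started, and the bystanders unmoved. The pan centre agrees between the two cameras within 5 mm. Handing in.

```bash
python3 -c "
from rig import job;print(job.hand_in())"
```

```text
the job is handed in; nothing more can be done
None
```

I zeroed the tare knob, peeled the top tray off by its tab and handed the job in, with the tray held level above the weighing pan. No verdict is reported, so what follows is from my own last checks.

**Knob:** I turned it about 63° clockwise. A stray -63° turn in my release command could have nudged it by up to about 10°. I re-gripped it at the scale's measured yaw and released cleanly. In the pictures the bar lies parallel to the direction of the zero mark; I put the error at no more than about 0.03 rad.

**Peel:** I tilted the tray 16° about its far corner, drew it back 30 mm, lifted it and levelled it. Wrist forces stayed within a few newtons.

**End state:**
- **Tray position:** it is held by the tab and level, with its centre about 1–5 mm from the pan's centre. Its flange is about 74 mm above the pan.
- **Stillness:** the joints were still, at 0.002 rad/s or less.
- **Stack and bystanders:** all stood where they started, within the networks' noise of about 1 cm.
- **Time:** about 23 s of the 67 s used.

**Disagreements:** The two cameras put the pan's centre about 4 mm apart in y. The network put the tray centre 7–11 mm from the pan's centre, which is still inside the 20 mm limit.

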